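# Set out the tasting flight in reverse order

### The job

Move the four sample wine bottles from the pale wooden caddy to the empty dark tasting stand, one bottle in each pocket, in reverse order: the bottle nearest the caddy's green end goes into the pocket farthest from the stand's green end, the next one beside it, and so on, so that the bottle farthest from the caddy's green end ends nearest the stand's green end. Stand each bottle upright on the pocket floor and let go of it; do not drop or knock over any bottle.

Things in the scene. Friction and masses are not known exactly. Their poses are not given: they have to be found in the camera images.
- caddy: pale wooden caddy, full at the start: fixed crate 66 (x) x 246 (y) mm, walls 30 high, 6 thick; four 54 x 54 mm pockets in a row, centres at y = +90, +30, -30, -90, partitions 27 high, pocket floor at z = 6. A bright green bar (14 mm, 34 high) caps its +y end outside. Origin: centre of underside; any yaw. Four tags stand outside its -x wall.
- stand: dark grey steel tasting stand, empty at the start: fixed crate 66 (x) x 246 (y) mm, walls 30 high, 6 thick; four 54 x 54 mm pockets in a row, centres at y = +90, +30, -30, -90, partitions 27 high, pocket floor at z = 6. A bright green bar (14 mm, 34 high) caps its +y end outside. Origin: centre of underside; any yaw.
- bottle_red: loose sample wine bottle, dark glass with a white paper label and a red screw cap; 136 mm tall in all: body 38 mm diameter up to 78 mm, shoulder to a 20 mm neck at 100 mm, cap 25 mm diameter from 104 to 136 mm (grip it there), about 0.16 kg. Origin: centre of its underside, z up along the bottle. It stands upright in a pocket of the caddy.
- bottle_yellow: loose sample wine bottle, dark glass with a white paper label and a yellow screw cap; 136 mm tall in all: body 38 mm diameter up to 78 mm, shoulder to a 20 mm neck at 100 mm, cap 25 mm diameter from 104 to 136 mm (grip it there), about 0.16 kg. Origin: centre of its underside, z up along the bottle. It stands upright in a pocket of the caddy.
- bottle_blue: loose sample wine bottle, dark glass with a white paper label and a blue screw cap; 136 mm tall in all: body 38 mm diameter up to 78 mm, shoulder to a 20 mm neck at 100 mm, cap 25 mm diameter from 104 to 136 mm (grip it there), about 0.16 kg. Origin: centre of its underside, z up along the bottle. It stands upright in a pocket of the caddy.
- bottle_white: loose sample wine bottle, dark glass with a white paper label and a white screw cap; 136 mm tall in all: body 38 mm diameter up to 78 mm, shoulder to a 20 mm neck at 100 mm, cap 25 mm diameter from 104 to 136 mm (grip it there), about 0.16 kg. Origin: centre of its underside, z up along the bottle. It stands upright in a pocket of the caddy.
- tag_red: fixed red tag block, 12 x 34 x 34 mm (x, y, height), outside the caddy's -x wall, beside the pocket in which the red-capped bottle starts; it stays there and so keeps the starting order. Origin: centre of its underside; axes parallel to the caddy's; that pocket's centre is 39 mm along its +x.
- tag_yellow: fixed yellow tag block, 12 x 34 x 34 mm (x, y, height), outside the caddy's -x wall, beside the pocket in which the yellow-capped bottle starts; it stays there and so keeps the starting order. Origin: centre of its underside; axes parallel to the caddy's; that pocket's centre is 39 mm along its +x.
- tag_blue: fixed blue tag block, 12 x 34 x 34 mm (x, y, height), outside the caddy's -x wall, beside the pocket in which the blue-capped bottle starts; it stays there and so keeps the starting order. Origin: centre of its underside; axes parallel to the caddy's; that pocket's centre is 39 mm along its +x.
- tag_white: fixed white tag block, 12 x 34 x 34 mm (x, y, height), outside the caddy's -x wall, beside the pocket in which the white-capped bottle starts; it stays there and so keeps the starting order. Origin: centre of its underside; axes parallel to the caddy's; that pocket's centre is 39 mm along its +x.
There are look-alikes about, which are no part of the job. Of the things shaped like the tag_red, the red one is meant.

How it is judged:
By the outcome, as a careful person would: the job done as asked, in the order asked, and still so for the second after the job is handed in, with the robot touching nothing.
It also fails if it takes over 109 s, if anything falls off the work surface, if the arm or the gripper's body presses on something with over 40 N, if the wrist force passes 120 N, or if a joint passes its speed limit or range.

### The arm

A 6-joint arm with a two-finger parallel gripper is mounted at the origin on the work surface. World frame = base frame: x ahead of the robot, y to its left, z up, the work surface at z = 0. Lengths are in m, angles in degrees, forces in N, time in s.
With the tool pointing down it reaches from about 0.325 to 0.775 m from the base axis. Payload 5.5 kg.
Tool frame: the origin (TCP) lies at the centre of the arm's flange, where the gripper is bolted on; the fingertips stand 182 mm ahead of it and the grasp point (between the pads) lies 163 mm ahead of it; z points along the fingers, y is the line along which they close (so a half turn about z gives the same grasp; the last joint's range is limited). The gripper opens to 88 mm and grips with 3 to 60 N. Pads are 20 mm wide; open, the fingers measure 115 mm over their backs; the gripper's body (75 mm by 178 mm) begins 61 mm behind the grasp point.
Start: joints at [-77.733, 5.22, 70.514, -0, 104.267, -3.249], TCP at [0.161, -0.578, 0.405] pointing down, gripper open.
Joint ranges: [-164.24, 164.24], [-49.07, 125.15], [9.68, 141.18], [-86.29, 266.29], [3.28, 154.24], [-151.56, 151.56]. Speed limits (degrees/s): [147.25, 147.25, 172.46, 180, 180, 180].

### API

Orientations are given as [roll, pitch, yaw] about the fixed x, y, z axes, in that order (R = Rz(yaw) Ry(pitch) Rx(roll)).
In Python, from station import r gives the robot as it stands. The module is installed in compiled form; this text tells all that it offers. Calls block until the motion is done:
- r.reach(position, orientation): joint-space move of the TCP to a pose.
- r.servo_line(position, rotation=None, speed=0.15): straight line of the TCP; rotation=None keeps the orientation; speed is the mean speed in m/s.
- r.move_joints(angles): joint-space move.
- r.let_go() and r.grab(squeeze=None): open the fingers fully, or close them until they stop; squeeze is the grip in N (None keeps the last).
- r.wait(seconds).
- r.inverse_kinematics(position, orientation): joint angles nearest the present ones, or None.
- r.sense(): the state.
- r.snapshot(name): name is "scene" or "side" or "wrist"; returns a dict with "frame" (420x560x3 uint8, red, green, blue), "fx", "fy", "cx", "cy" (pixels), "R" (3x3) and "t" (3): a world point X has camera coordinates R X + t. Camera axes: x right, y down, z forward; pixel columns grow to the right and rows downward; lengths in m; the calibration is good to about 2 mm. A picture is of the moment at which its call begins. There is no depth.
A pose or a line that the arm cannot do raises r.IKError and nothing moves.
- r.hand_in(): hands the job in; it is judged then, once.
The state is a dict: "clock": time; "joints": joint angles; "joint_vel": joint speeds; "joint_torque": joint torques, N m; "tcp_pos": TCP position; "orientation": TCP orientation; "contact_force": force on the tool from outside, world axes, zero at the start; "torque": the same for the moment, N m; "opening": finger opening in m; "gripper_force": force on a finger pad.
Only numpy, scipy, OpenCV 4.12 (cv2) and the standard library are available. Lean on these libraries where they do the work, as an engineer would, in place of code of your own. Each camera call takes 0.05 s, during which the arm holds its last target. There are 200 camera calls.

## Working session

There is one attempt and no reset: what is moved stays moved. The work goes in short steps, each a Python script; the robot and the scene stay as the last script left them, time stands still between calls to the robot, and variables do not carry over. Pictures are saved under pics/ and viewed, at most 14 in all, crops included, and the job is handed in when it is done.

```bash
mkdir -p pics; python3 - <<'E'
from station import r
import cv2,numpy as np
for n in ["scene","side","wrist"]:
    s=r.snapshot(n); cv2.imwrite(f"pics/{n}0.png",s["frame"][:,:,::-1])
    print(n,s["fx"],s["cx"],s["cy"],(-np.array(s["R"]).T@s["t"]).round(3),np.array(s["R"]).round(3).tolist())
print(r.sense())
E
```

```text
scene 424.9749238874848 279.1680517141954 203.43455214176973 [ 0.986 -0.586  0.501] [[0.779, 0.627, -0.013], [0.317, -0.411, -0.854], [-0.541, 0.662, -0.519]]
side 518.4439074959415 275.5040793479136 225.11128060032956 [ 0.306 -0.755  0.516] [[0.957, -0.289, 0.017], [-0.135, -0.496, -0.858], [0.256, 0.819, -0.514]]
wrist 305.8212110716694 281.9305919523727 207.72242845572052 [ 0.239 -0.557  0.383] [[0.266, -0.964, -0.001], [-0.921, -0.255, 0.296], [-0.286, -0.078, -0.955]]
{'clock': 0.15, 'joints': array([-7.77331952e+01,  5.25409444e+00,  7.05651328e+01, -1.45678772e-03,
        1.04268311e+02, -3.25043116e+00]), 'joint_vel': array([-0.01833649, -0.18028882, -0.27859623,  0.00432935, -0.00511696,
       -0.07089747]), 'joint_torque': array([ 3.73142204e-03, -4.47043991e+01, -4.06907773e+01,  6.99891290e-02,
        2.74052925e-02, -1.21908588e-04]), 'tcp_pos': array([ 0.16050372, -0.57818358,  0.40376592]), 'orientation': array([-1.79912523e+02, -3.55331031e-03,  1.55168753e+01]), 'contact_force': array([0.97744731, 1.06614456, 0.27756567]), 'torque': array([-0.01485906,  0.03405627, -0.00052112]), 'gripper_force': 0.0, 'opening': 0.08782475537383713}
```

View pics/scene0.png

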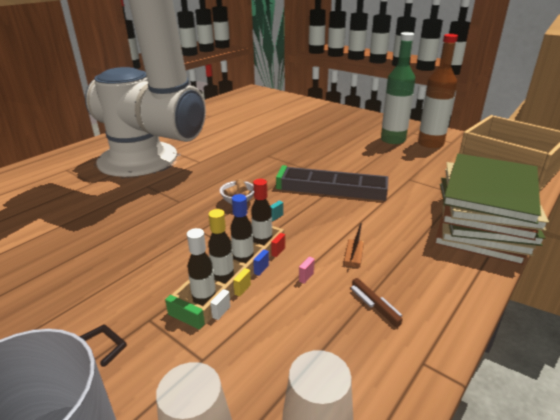

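View pics/side0.png

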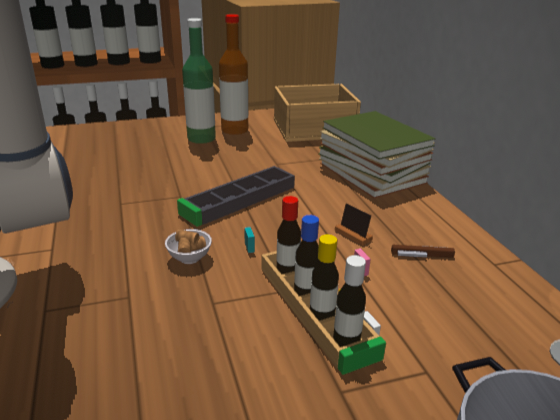

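The scene view shows the caddy with its green bar at (185,312). The caps, starting from the green end, are white (196,240), yellow (217,220), blue (239,205) and red (260,188), and each tag matches its bottle. The stand's green bar is at (281,178) and its far end at (387,188). In the side view the stand's green bar is at (190,210), and the caps run from red (290,207) to white (355,268). The pink and teal blocks are decoys.

```bash
cat > h.py <<'E'
from station import r
import cv2,numpy as np
def P(s):
    K=np.array([[s["fx"],0,s["cx"]],[0,s["fy"],s["cy"]],[0,0,1]]); return K@np.c_[np.array(s["R"]),np.array(s["t"])]
def tri(s1,p1,s2,p2):
    X=cv2.triangulatePoints(P(s1),P(s2),np.array(p1,float).reshape(2,1),np.array(p2,float).reshape(2,1))[:,0]; X=X[:3]/X[3]
    e=[np.linalg.norm(proj(s,X)-p) for s,p in((s1,p1),(s2,p2))]
    return X,e
def proj(s,X):
    q=P(s)@np.r_[X,1]; return q[:2]/q[2]
def onplane(s,p,z):
    M=P(s); H=np.c_[M[:,:2],M[:,2]*z+M[:,3]]; q=np.linalg.solve(H,[*p,1]); return q[:2]/q[2]
RNG={"red":[(0,8),(172,180)],"yellow":[(22,32)],"blue":[(110,128)],"green":[(50,75)]}
def blobs(s,col,box,minv=70):
    x0,y0,x1,y1=box; hsv=cv2.cvtColor(s["frame"],cv2.COLOR_RGB2HSV)[y0:y1,x0:x1]
    m=np.zeros(hsv.shape[:2],np.uint8)
    if col=="white": m=cv2.inRange(hsv,(0,0,130),(180,45,255))
    else:
        for a,b in RNG[col]: m|=cv2.inRange(hsv,(a,170,minv),(b,255,255))
    n,l,st,c=cv2.connectedComponentsWithStats(m)
    return sorted([(int(st[i,4]),(c[i]+[x0,y0]).round(1),(st[i,:4]+[x0,y0,0,0]).tolist()) for i in range(1,n) if st[i,4]>15],key=lambda t:-t[0])
E
python3 - <<'E'
from h import *
a,b=r.snapshot("scene"),r.snapshot("side")
B={"white":((186,226,206,256),(343,255,367,285)),"yellow":((206,206,228,234),(316,232,340,264)),"blue":((230,192,250,218),(298,212,322,244)),"red":((250,176,272,200),(278,194,302,222))}
for c,(u,v) in B.items():
    A=blobs(a,c,u)[0];C=blobs(b,c,v)[0]; X,e=tri(a,A[1],b,C[1]); print(c,A,C,X.round(4),np.round(e,1))
for s,bs in((a,((160,290,210,330),(268,160,295,200))),(b,((330,335,390,375),(172,190,205,230)))):
    for bx in bs: print("green",blobs(s,"green",bx,50)[:1])
f=lambda s,x,y,w,h:cv2.resize(s["frame"][y:y+h,x:x+w,::-1],None,fx=5,fy=5,interpolation=cv2.INTER_CUBIC)
cv2.imwrite("pics/c1.png",np.vstack([f(a,265,158,140,45),f(b,170,162,140,66)]))
E
```

```text
white (378, array([195.9, 240.6]), [187, 228, 18, 27]) (182, array([355.7, 260.6]), [346, 255, 20, 12]) [ 0.5681 -0.2673  0.1348] [4.2 3.3]
yellow (323, array([216.8, 220.5]), [209, 209, 16, 25]) (475, array([327. , 248.2]), [318, 234, 19, 29]) [ 0.5502 -0.2109  0.1259] [0.2 0.2]
blue (67, array([238.5, 198. ]), [233, 195, 12, 7]) (317, array([310. , 227.6]), [302, 216, 16, 26]) [ 0.5441 -0.1561  0.1326] [4.  3.1]
red (260, array([260.2, 188.6]), [253, 178, 14, 22]) (376, array([289.5, 207.8]), [282, 196, 16, 25]) [ 0.5362 -0.0891  0.1256] [0.1 0.1]
green []
green []
green [(750, array([364. , 354.2]), [340, 337, 45, 35])]
green [(100, array([188.7, 205. ]), [178, 199, 23, 13])]
```

View pics/c1.png

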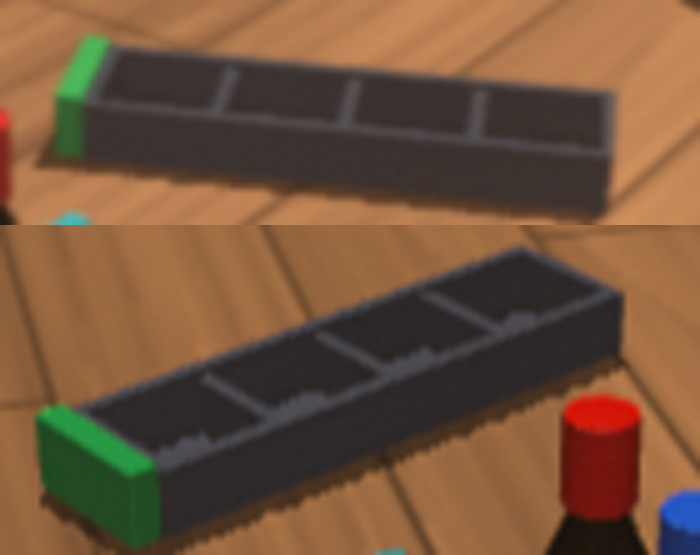

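The crop shows the empty stand. Its far-end top corners are at crop (613,93) and (606,152) in the scene view, and (523,248) and (622,293) in the side view. The outer top corners of the green bar are at (57,97) and (92,38) in the scene view, and (135,472) and (38,418) in the side view.

```bash
python3 - <<'E'
from h import *
from scipy.optimize import least_squares
a,b=r.snapshot("scene"),r.snapshot("side")
B={"white":((180,222,212,262),(338,250,372,292)),"yellow":((203,203,231,240),(314,230,342,268)),"blue":((226,190,253,222),(296,210,326,246)),"red":((250,176,272,205),(278,194,302,225))}
RNG["blue"]=[(100,130)]
caps={}
for c,(u,v) in B.items():
    A=blobs(a,c,u,40)[0];C=blobs(b,c,v,40)[0]; X,e=tri(a,A[1],b,C[1]); caps[c]=X; print(c,A[::2],C[::2],X.round(4),np.round(e,1))
S=lambda x,y:np.array([x/5+265-.4,y/5+158-.4]); D=lambda x,y:np.array([x/5+170-.4,(y-225)/5+162-.4])
pts={"far_front":(S(606,152),D(622,293)),"far_back":(S(613,93),D(523,248)),"g_front":(S(57,97),D(135,472)),"g_back":(S(92,38),D(38,418))}
for k,(p,q) in pts.items():
    X,e=tri(a,p,b,q); print(k,X.round(4),np.round(e,1))
# model: green at +y. far end y=-.123 z=.03 ; bar outer y=.137 z=.034
def res(v,sg):
    x,y,t,z=v; R=np.array([[np.cos(t),-np.sin(t)],[np.sin(t),np.cos(t)]]); o=[]
    for k,(p,q) in pts.items():
        l=np.array([(.033 if 'front' in k else -.033)*sg, -.123 if 'far' in k else .137])
        X=np.r_[R@l+[x,y],(.03 if 'far' in k else .034)+z]
        o+=list(proj(a,X)-p)+list(proj(b,X)-q)
    return np.array(o)
for sg in(1,-1):
  for t0 in (0,90,180,270):
    s=least_squares(res,[.5,.1,np.radians(t0),0],args=(sg,))
    if s.cost<60: print(sg,s.x[:2].round(4),np.degrees(s.x[2]),s.x[3],s.cost,res(s.x,sg).round(1))
E
```

```text
white (378, [187, 228, 18, 27]) (182, [346, 255, 20, 12]) [ 0.5681 -0.2673  0.1348] [4.2 3.3]
yellow (324, [209, 209, 16, 25]) (484, [318, 234, 19, 30]) [ 0.5501 -0.2109  0.1257] [0.3 0.2]
blue (67, [233, 195, 12, 7]) (323, [302, 216, 16, 25]) [ 0.5438 -0.1558  0.1324] [4.  3.2]
red (263, [253, 178, 14, 23]) (381, [282, 196, 16, 26]) [ 0.5362 -0.0891  0.1253] [0.1 0.1]
far_front [0.6465 0.2078 0.0318] [0.4 0.3]
far_back [0.6201 0.2687 0.0288] [0. 0.]
g_front [0.4172 0.1002 0.0334] [0.5 0.4]
g_back [0.3885 0.1624 0.0296] [0.3 0.2]
-1 [0.5245 0.189 ] 116.01167099240283 -0.0016238915001322138 6.27218132457165 [ 2.1  1.2  0.4 -0.   0.9 -0.4 -0.3 -0.6 -0.6 -0.1 -0.5  1.2 -1.5 -0.4
 -0.7 -0.5]
-1 [0.5245 0.189 ] 116.01166892176178 -0.0016238915218851737 6.2721813246008775 [ 2.1  1.2  0.4 -0.   0.9 -0.4 -0.3 -0.6 -0.6 -0.1 -0.5  1.2 -1.5 -0.4
 -0.7 -0.5]
-1 [0.5245 0.189 ] 116.01167614700913 -0.0016238913133183011 6.272181324566574 [ 2.1  1.2  0.4 -0.   0.9 -0.4 -0.3 -0.6 -0.6 -0.1 -0.5  1.2 -1.5 -0.4
 -0.7 -0.5]
-1 [0.5245 0.189 ] 116.01167061439304 -0.0016238913830805568 6.272181324575638 [ 2.1  1.2  0.4 -0.   0.9 -0.4 -0.3 -0.6 -0.6 -0.1 -0.5  1.2 -1.5 -0.4
 -0.7 -0.5]
```

Heights agree with the text: caps about 0.126 and stand rim 0.029–0.032. The stand is at about (0.5245, 0.189) with yaw 116°, and the caddy yaw is about 186.5°. I'll refine both with wrist views.

```bash
cat >> h.py <<'E'
def best(pos,yaw):
    c=[(np.abs(q-r.sense()["joints"]).max(),w) for w in(yaw,yaw+180,yaw-180) for q in [r.inverse_kinematics(pos,[180,0,(w+180)%360-180])] if q is not None]
    return [180,0,(min(c)[1]+180)%360-180]
E
python3 - <<'E'
from h import *
import pickle
def d(t): t=np.radians(t); return np.array([-np.sin(t),np.cos(t)])
out={}
for n,c,t in(("caddy",np.array([.548,-.182]),186.5),("stand",np.array([.5245,.189]),116.)):
    # tool x along row (row dir angle = t+90); tool yaw=row dir
    for i,o in enumerate((-.06,.06)):
        p=np.r_[c+d(t)*o,.42]; r.reach(p,best(p,t+90)); r.wait(.3)
        s=r.snapshot("wrist"); out[n,i]=s; print(n,i,r.sense()["orientation"].round(1),r.sense()["joints"].round(0),r.sense()["clock"])
    for z in(.40,.45):
        print([r.inverse_kinematics(np.r_[c+d(t)*k,z],best(np.r_[c+d(t)*k,z],t+90)) is not None for k in(-.09,.09)])
pickle.dump(out,open("w.pkl","wb"))
for n in("caddy","stand"):
    cv2.imwrite(f"pics/w_{n}.png",cv2.resize(np.vstack([out[n,0]["frame"],out[n,1]["frame"]])[:,:,::-1],None,fx=.714,fy=.714,interpolation=cv2.INTER_AREA))
E
```

```text
caddy 0 [-180.     0.    96.5] [-16.  -2.  76.  -0. 106. -23.] 2.8333
caddy 1 [180.    0.   96.6] [-27.   6.  68.   0. 106. -33.] 3.7333
[True, True]
[True, True]
stand 0 [-180.    -0.  -154.1] [ 17.   8.  66.  -0. 106. -99.] 5.7583
stand 1 [ 1.80e+02 -1.00e-01 -1.54e+02] [  15.  -10.   84.   -0.  106. -101.] 6.6583
[True, True]
[True, True]
```

View pics/w_caddy.png

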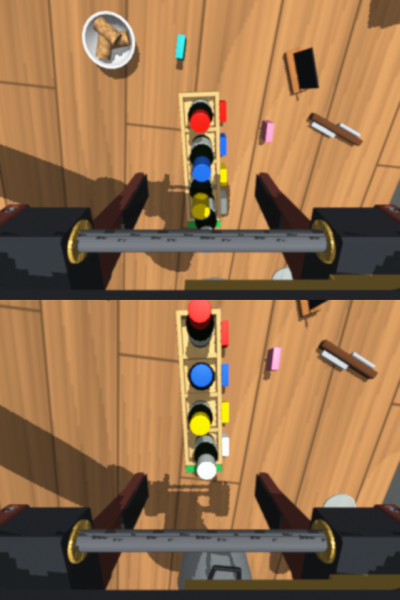

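View pics/w_stand.png

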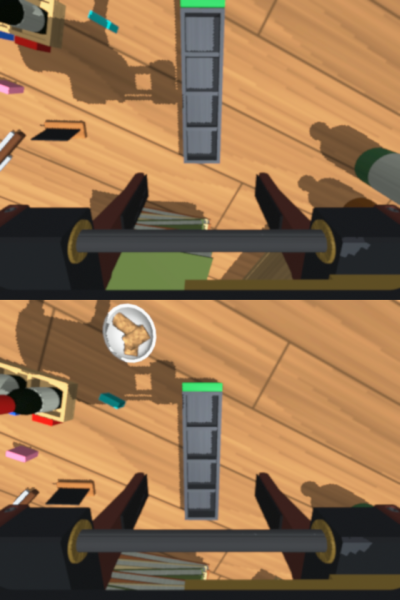

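In the wrist views the caddy row runs down the image at column ≈200 (half-scale), with the caps at (201,376) blue, (200,424) yellow, (206,469) white and (200,310) red. In both stand views all four pockets are visible and empty, with the green bar at the top (202,387). Next I'll overlay the estimated models and locate the cap tops.

```bash
python3 - <<'E'
from h import *
import pickle
w=pickle.load(open("w.pkl","rb"))
RNG["blue"]=[(100,130)]
for i in(0,1):
    s=w["caddy",i]
    for c,mv in(("red",150),("yellow",150),("blue",120),("white",0)):
        f=s["frame"]; 
        for area,cc,bb in blobs(s,c,(240,0,312,330),mv)[:2]:
            print(i,c,area,cc,bb,"z.142:",onplane(s,cc,.142).round(4))
def model(c,t):
    t=np.radians(t);R=np.array([[np.cos(t),-np.sin(t)],[np.sin(t),np.cos(t)]]); return lambda x,y,z:np.r_[R@[x,y]+c,z]
tiles=[]
for n,c,t in(("caddy",[.547,-.181],186.5),("stand",[.5245,.189],116.)):
  for i in(0,1):
    s=w[n,i]; im=cv2.resize(s["frame"][:,:,::-1],None,fx=3,fy=3,interpolation=cv2.INTER_CUBIC); m=model(c,t)
    for x0,x1,y0,y1,z in[(-.033,.033,-.123,.123,.03),(-.033,.033,.123,.137,.034)]:
        q=np.array([proj(s,m(x,y,z)) for x,y in((x0,y0),(x1,y0),(x1,y1),(x0,y1))])*3+1
        cv2.polylines(im,[q.round().astype(int)],True,(255,0,255),1)
    if n=="stand" or i==1: tiles.append(im[0:960,720:960])
A=np.hstack(tiles); print(A.shape); cv2.imwrite("pics/ov.png",cv2.resize(A,None,fx=.625,fy=.625,interpolation=cv2.INTER_AREA))
E
```

```text
0 red 699 [279.7 170.8] [266, 155, 29, 32] z.142: [ 0.5354 -0.0892]
0 red 145 [309.1 155.6] [307, 141, 5, 31] z.142: [ 0.5585 -0.0737]
0 yellow 355 [281.8 295.9] [270, 287, 24, 19] z.142: [ 0.5507 -0.2105]
0 yellow 109 [309.7 243.4] [308, 228, 4, 31] z.142: [ 0.57   -0.1528]
0 blue 697 [282.1 237.5] [269, 220, 26, 35] z.142: [ 0.5442 -0.1498]
0 blue 85 [310. 202.] [309, 188, 3, 29] z.142: [ 0.5648 -0.1137]
0 white 153 [285.6 199.4] [268, 193, 29, 15] z.142: [ 0.5433 -0.1137]
0 white 81 [281.9 141.9] [270, 139, 25, 11] z.142: [ 0.5346 -0.0651]
1 red 588 [277.4  18.5] [263, 0, 33, 33] z.142: [ 0.5349 -0.0942]
1 red 70 [310.5  46.2] [309, 29, 3, 35] z.142: [ 0.5619 -0.1097]
1 yellow 715 [279.9 174.4] [265, 158, 30, 32] z.142: [ 0.5498 -0.2102]
1 yellow 42 [310.7 156.2] [310, 142, 2, 30] z.142: [ 0.5738 -0.1919]
1 blue 814 [281.8 105.3] [267, 89, 31, 33] z.142: [ 0.5451 -0.1544]
1 blue 26 [311.  103.5] [311, 91, 1, 26] z.142: [ 0.5681 -0.1504]
1 white 756 [289.  234.3] [275, 216, 28, 36] z.142: [ 0.5641 -0.264 ]
1 white 144 [292.3 195.9] [284, 190, 20, 18] z.142: [ 0.5627 -0.2278]
(960, 720, 3)
```

View pics/ov.png

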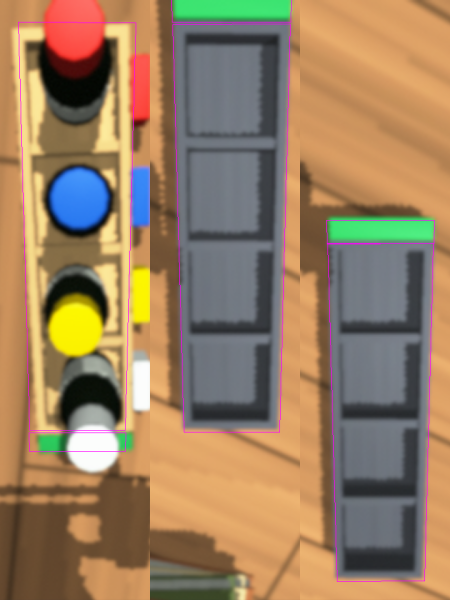

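The stand overlay matches both views within 1–2 px. The cap tops come out at consistent positions, spaced about 60 mm apart. I'll do the red bottle first, with contact checks.

```bash
cat >> h.py <<'E'
def yd(t): t=np.radians(t); return np.array([-np.sin(t),np.cos(t)])
CAP={"red":(.5354,-.0895),"blue":(.545,-.1535),"yellow":(.5498,-.2105),"white":(.564,-.268)}
K={"red":.09,"blue":.03,"yellow":-.03,"white":-.09}
G=.126+.163; HI=.46
def fz(): return r.sense()["contact_force"].round(1)
def pick(n):
    p=np.array(CAP[n]); o=best(np.r_[p,HI],99.); r.reach(np.r_[p,HI],o)
    r.servo_line(np.r_[p,G],speed=.2); print(n,"down",fz()); r.grab(20); s=r.sense(); print("grip",s["opening"].round(4),s["gripper_force"],fz())
    r.servo_line(np.r_[p,HI],speed=.2); print("lift",r.sense()["opening"].round(4),fz())
def place(n):
    p=np.array([.5245,.189])+yd(116.)*K[n]; o=best(np.r_[p,HI],206.); r.reach(np.r_[p,HI],o)
    r.servo_line(np.r_[p,G+.03],speed=.2); print("above",fz(),r.sense()["opening"].round(4)); r.servo_line(np.r_[p,G+.0005],speed=.05); print("set",fz(),r.sense()["tcp_pos"].round(4))
    r.let_go(); r.servo_line(np.r_[p,HI],speed=.2); print("clock",r.sense()["clock"])
E
python3 - <<'E'
from h import *
b=r.snapshot("side"); print(onplane(b,(199,137),0),onplane(b,(234,130),0))
pick("red"); place("red")
s=r.snapshot("scene");w=r.snapshot("side");cv2.imwrite("pics/r1.png",np.vstack([s["frame"][100:400,:],w["frame"][100:400]])[:,:,::-1])
E
```

```text
[0.49722187 0.56045383] [0.59971144 0.5887239 ]
red down [1.2 0.2 0.5]Traceback (most recent call last):
  File "<stdin>", line 3, in <module>
  File "h.py", line 32, in pick
    r.servo_line(np.r_[p,G],speed=.2); print(n,"down",fz()); r.grab(20); s=r.sense(); print("grip",s["opening"].round(4),s["gripper_force"],fz())
                                                                                                   ^^^^^^^^^^^^^^^^^^
AttributeError: 'float' object has no attribute 'round'
```

The gripper has closed on the red cap, and only a print statement failed. I'll fix that and continue from here.

```bash
sed -i 's/\["opening"\].round(4)/["opening"]/g' h.py; python3 - <<'E'
from h import *
s=r.sense(); print(s["opening"],s["gripper_force"],fz())
r.servo_line(np.r_[CAP["red"],HI],speed=.2); print("lift",r.sense()["opening"],fz())
place("red")
s=r.snapshot("scene");w=r.snapshot("side");cv2.imwrite("pics/r1.png",np.vstack([s["frame"][100:400,:],w["frame"][100:400]])[:,:,::-1])
E
```

```text
0.0245643413875402 20.000003278255463 [-0.3 -0.5 -0.3]
lift 0.024613321704330057 [ 0.6  0.7 -0.9]
above [ 0.1 -0.2 -1.1] 0.02436480269735371
set [-0.3  0.6 -1.2] [0.4436 0.1495 0.2892]
clock 15.875
```

View pics/r1.png

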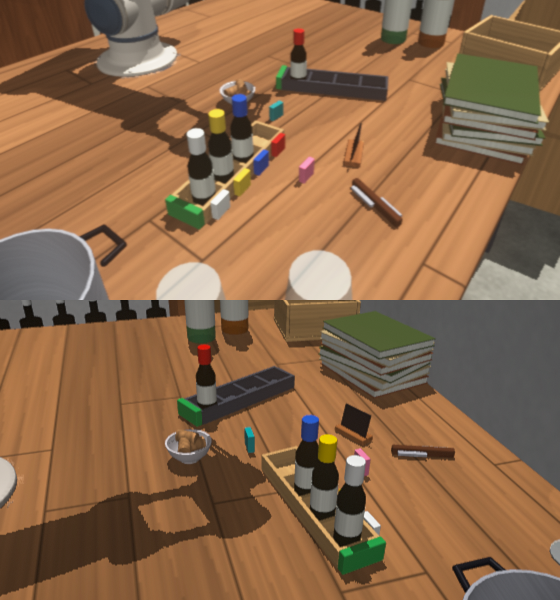

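The red bottle stands upright in the stand pocket next to the green bar, with its cap at (298,37) in the top view. The other three are undisturbed. Now blue, yellow and white.

```bash
sed -i 's/G+.0005/G/' h.py; python3 - <<'E'
from h import *
for n in("blue","yellow","white"):
    pick(n)
    if not .022<r.sense()["opening"]<.028: print("BAD"); break
    place(n)
s=r.snapshot("scene");w=r.snapshot("side");cv2.imwrite("pics/r2.png",np.vstack([s["frame"][100:400,:],w["frame"][100:400]])[:,:,::-1])
E
```

```text
blue down [-0.3 -0.4  0.2]
grip 0.024367725782048013 20.00001847743988 [ 0.   0.6 -0.2]
lift 0.02487550214924911 [-0.   0.1 -1.7]
above [ 1.1 -0.2 -1.2] 0.024649924806309585
set [ 0.1 -0.5 -1.2] [0.4975 0.1759 0.2886]
clock 25.1417
yellow down [-0.6  0.1 -0.5]
grip 0.0243214848960778 19.999944269657135 [-0.2  0.9 -0.5]
lift 0.02470233147407471 [-0.4  0.2 -1.2]
above [-0.5 -0.2 -1.5] 0.024539001374521526
set [ 1.   0.7 -0. ] [0.5514 0.2022 0.2887]
clock 34.8083
white down [-0.1 -0.2  0.4]
grip 0.024715669506668262 19.99990224838257 [ 0.4  0.2 -0.2]
lift 0.025029182478198544 [-0.  -0.  -1.7]
above [ 0.7  0.2 -0.8] 0.02489176734999923
set [ 0.2 -0.2 -1.7] [0.6053 0.2285 0.2886]
clock 45.025
```

View pics/r2.png

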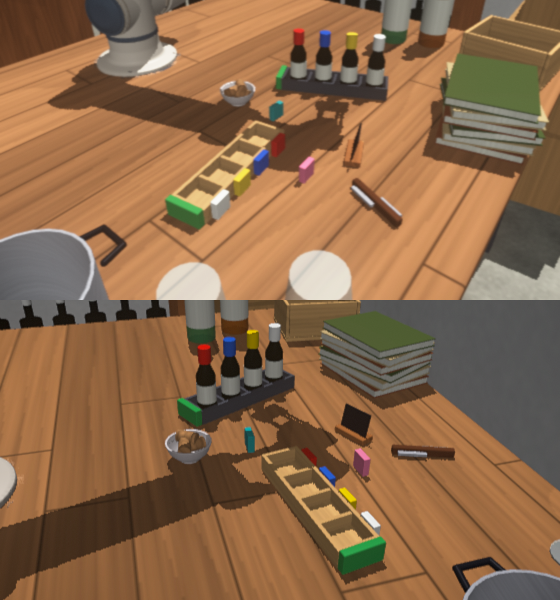

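All four bottles stand upright and level in the stand. From its green bar the order is red (298,37), blue (325,39), yellow (351,40), white (378,43). The caddy is empty and the gripper is clear.

```bash
python3 -c "
from station import r
r.wait(.5); print(r.sense()['opening'],r.hand_in())"
```

```text
the job is handed in; nothing more can be done
0.08796205298930532 None
```

The job is handed in: all four bottles stand upright in the tasting stand in reverse order (red, blue, yellow, white from its green end), none was dropped or knocked over, and it took about 46 s of the 109 s allowed.

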